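# Everything back on its own mat by the back door

### The job

The mug, the matchbox tin, the barn key and the comb have been put down on each other's mats: give each its own place again, centred on its mat - the mug on the round mat, the tin on the square one, the key lying lengthwise on the long narrow one and the comb lying lengthwise on the long one with round ends. Only one thing fits on a mat, so use the empty six-sided tile to set something down meanwhile. Leave the mug and tin upright, the key and comb flat, and do not shift the glass jar of nails.

Things in the scene. Friction and masses are not known exactly. Their poses are not given: they have to be found in the camera images.
- mug_center (a point): Small chipped blue enamel mug, upright: round, straight-sided, 60 mm across outside, 74 mm high, open top with 3 mm wall. The point is on its axis, half-way up (37 mm above its foot). z is up; a loop handle stands out along its +y side to 56 mm from the axis, so its x direction is the free one to grip across. At the start it stands on the long mat or the oval mat.
- tin_center (a point): Bare tin matchbox holder, upright: box 60 mm along x, 38 mm along y, 46 mm high, match tips showing 11 mm above its top and a thin back plate on its +y side rising to 66 mm above its foot. The point is at the centre of the box, 23 mm above its foot. z is up. At the start it stands on whichever of the long and oval mats the mug does not.
- key_center (a point): Rusted iron barn key lying flat, 132 mm long along x and 12 mm thick (high). The point is on the shaft, half-way up (6 mm above what it lies on). The square shaft, 12 mm wide across y, is bare from x = -10 to +40 mm; the ring-shaped bow (44 mm across) lies at -x (to -68 mm), the bit at +x (x = 43 to 61 mm, out to y = +27 mm; the shaft ends at x = +65 mm). At the start it lies on the round or the square mat and may overhang it.
- comb_center (a point): Horn comb lying flat, 120 mm along x, 36 mm across y (spine on the +y side, teeth on the -y side), 10 mm thick. The point is at its centre, 5 mm above what it lies on. At the start it lies on whichever of the round and square mats the key does not.
- round_mat: Round cork mat, 100 mm across, flat, fixed to the shelf, 6 mm thick: its top is 6 mm above the shelf. Origin: centre of its underside, on the shelf surface. The mug's own place.
- square_mat: Square dark slate mat, 95 x 95 mm, flat, fixed to the shelf, 6 mm thick: its top is 6 mm above the shelf. Origin: centre of its underside, on the shelf surface. The matchbox tin's own place.
- long_mat: Long narrow dark wooden mat with square corners, 170 mm along its x, 56 mm along y, flat, fixed to the shelf, 6 mm thick: its top is 6 mm above the shelf. Origin: centre of its underside, on the shelf surface. The key's own place, the key lying along x, either way round.
- oval_mat: Long pale birch mat with round ends, 150 mm along its x, 84 mm along y, flat, fixed to the shelf, 6 mm thick: its top is 6 mm above the shelf. Origin: centre of its underside, on the shelf surface. The comb's own place, the comb lying along x, either way round.
- spare_tile: Six-sided grey concrete tile, 104 mm across its flats, flat, fixed to the shelf, 6 mm thick: its top is 6 mm above the shelf. Origin: centre of its underside, on the shelf surface. Empty at the start: the free spot on which one thing can be set down meanwhile.
- jar_center (a point): Closed glass jar of nails with a dark metal lid, 55 mm across, 67 mm high, to be left standing where it is. The point is on its axis half-way up. It stands at one side of the mats, 0.12 m or more from any mat's centre. All other unlisted things within reach are lower than 70 mm: a hand (and what it carries) kept more than 80 mm above the shelf passes over everything around the mats.
There are look-alikes about, which are no part of the job. Leave any orange or red look-alike of the round_mat alone.

How it is judged:
By the outcome, as a careful person would: the job done as asked, in the order asked, and still so for the second after the job is handed in, with the robot touching nothing.
It also fails if it takes over 144 s, if anything falls off the work surface, if the arm or the gripper's body presses on something with over 40 N, if the wrist force passes 120 N, or if a joint passes its speed limit or range.

### The arm

A 6-joint arm with a two-finger parallel gripper is mounted at the origin on the work surface. World frame = base frame: x ahead of the robot, y to its left, z up, the work surface at z = 0. Lengths are in mm, angles in degrees, forces in N, time in s.
With the tool pointing down it reaches from about 300 to 850 mm from the base axis. Payload 4.2 kg.
Tool frame: the origin (TCP) lies at the very end of the fingers, on their centre line; the grasp point (between the pads) lies 19 mm behind it; z points along the fingers, y is the line along which they close (so a half turn about z gives the same grasp; the last joint's range is limited). The gripper opens to 91 mm and grips with 3 to 60 N. Pads are 32 mm wide; open, the fingers measure 118 mm over their backs; the gripper's body (76 mm by 178 mm) begins 60 mm behind the grasp point.
Start: joints at [-78.266, 18.312, 89.639, -0, 72.044, -1.146], TCP at [128.176, -560.548, 213.976] pointing down, gripper open.
Joint ranges: [-177.97, 177.97], [-48.28, 115.42], [12.27, 149.76], [-77.06, 257.06], [2.81, 150.46], [-146.56, 146.56]. Speed limits (degrees/s): [147.25, 147.25, 180, 180, 180, 180].

### API

Orientations are given as [roll, pitch, yaw] about the fixed x, y, z axes, in that order (R = Rz(yaw) Ry(pitch) Rx(roll)).
In Python, from workcell import env gives the robot as it stands.
- The arm moves only by the shell command python3 -m pendant 'ROWS' [FORCE]. ROWS is a JSON object of lists of equal length, an entry for each row: "translation": the shift along the tool's x, y, z in mm, a list of three; "roll": the turn about the tool's z in rad; "hand": the closure in counts, from 0 (fully open) to 255 (shut). In form: {"translation": [[dx, dy, dz], ...], "roll": [roll, ...], "hand": [hand, ...]}. A call has exactly 8 rows; each row shifts and turns the commanded pose from where the row before left it, along the tool's axes as they then stand; what a row does not reach is not made up. A row lasts 1/12 s, in which the tool goes at most 41.7 mm and 7.16 degrees, less where a joint would pass 70% of its speed; a pose out of reach is approached as far as the arm can. A call with a gripper value outside its range is refused whole. The fingers move at their own pace and stop on an object; FORCE is the grip in N (left out, the last holds). Time passes only in rows, so rows that do not move let the fingers close, or fill a call up. It gives the time, the measured TCP pose, the force, the opening and the grip force at its end, in the units of the state.
- env.state(): the state, without advancing time (a new reading comes with each control period).
- env.grab_frame(name): name is "scene" or "top" or "wrist"; returns a dict with "frame" (480x640x3 uint8, red, green, blue), "z_map" (480x640 float32, mm along the optical axis (not along the pixel's ray), 0 where there is no reading), "fx", "fy", "cx", "cy" (pixels), "pose" (4x4, takes a point from camera to world coordinates). Camera axes: x right, y down, z forward; pixel columns grow to the right and rows downward; lengths in mm; the calibration is good to about 2 mm. A picture is of the moment at which its call begins.
- env.job_done(): hands the job in; it is judged then, once.
Trained networks look in a picture, given as the dict that the camera call returned (one of the last four; its "shot" number tells which), for a name from the list of things; names that differ only in an ending like _2 or _b are one class to them, and where a whole thing is asked for, a point or a joint stands for the part that bears it (a point fixed in the world has none). Each returns a list of dicts, best first, with "score" (0 to 1); they miss things now and then, are a little off and sometimes report something else, mostly with a low value. They report only what shows in the picture. A call takes as long as a camera call. They do not tell look-alikes from the thing itself.
- env.recognise(picture, label): "rect" ([centre column, centre row, width, height] in pixels, round what is visible of it).
- env.regions_of(picture, label): "pixels" (480x640 bool, what is visible of it) and "rect" ([centre column, centre row, width, height] in pixels, round what is visible of it).
The state is a dict: "time_s": time; "qpos": joint angles; "qvel": joint speeds; "effort": joint torques, N m; "ee_pos": TCP position; "ee_rot": TCP orientation; "force": force on the tool from outside, world axes, zero at the start; "torque": the same for the moment, N m; "gripper_width": finger opening in mm; "gripper_force": force on a finger pad.
Only numpy, scipy, OpenCV 4.12 (cv2) and the standard library are available. Lean on these libraries where they do the work, as an engineer would, in place of code of your own. Each camera call takes 0.05 s, during which the arm holds its last target. There are 200 camera calls.

## Working session

There is one attempt and no reset: what is moved stays moved. The work goes in short steps, Python scripts to look and compute and a shell command to move; the robot and the scene stay as the last step left them, time stands still between calls to the robot, and variables do not carry over. Pictures are saved under pics/ and viewed, at most 14 in all, crops included, and the job is handed in when it is done.

```bash
mkdir -p pics; ls; python3 - <<'E'
from workcell import env
import cv2
for n in ["top","scene"]:
    f=env.grab_frame(n); cv2.imwrite(f"pics/{n}0.png",f["frame"][:,:,::-1]); print(n,f["fx"],f["pose"].round(3).tolist())
print(env.state())
E
```

```text
pics
top 512.3933826239135 [[0.001, -0.986, 0.168, 416.216], [-1.0, 0.0, 0.011, 2.592], [-0.011, -0.168, -0.986, 1237.194], [0.0, 0.0, 0.0, 1.0]]
scene 487.0877144732971 [[0.163, 0.655, -0.738, 1432.778], [0.987, -0.099, 0.13, -134.347], [0.012, -0.749, -0.662, 809.679], [0.0, 0.0, 0.0, 1.0]]
{'time_s': 0.1, 'qpos': array([-7.82658580e+01,  1.83459230e+01,  8.96990072e+01,  2.88012912e-05,
        7.20432849e+01, -1.14697746e+00]), 'qvel': array([ 0.04778782, -0.11352177, -0.22501957, -0.07105049, -0.07250699,
        0.02696837]), 'effort': array([ 1.31874840e-03, -4.13332164e+01, -2.32510632e+01,  7.27451476e-02,
        4.21334244e-02, -6.68982352e-05]), 'ee_pos': array([ 128.08364338, -560.0940849 ,  213.22772288]), 'ee_rot': array([-1.79911803e+02, -1.79319752e-03,  1.28811092e+01]), 'force': array([ 0.34021267, -0.39893588,  0.71382525]), 'torque': array([-0.03355119,  0.01019019, -0.02164331]), 'gripper_force': 0.0, 'gripper_width': 91.08297400295042}
```

View pics/top0.png

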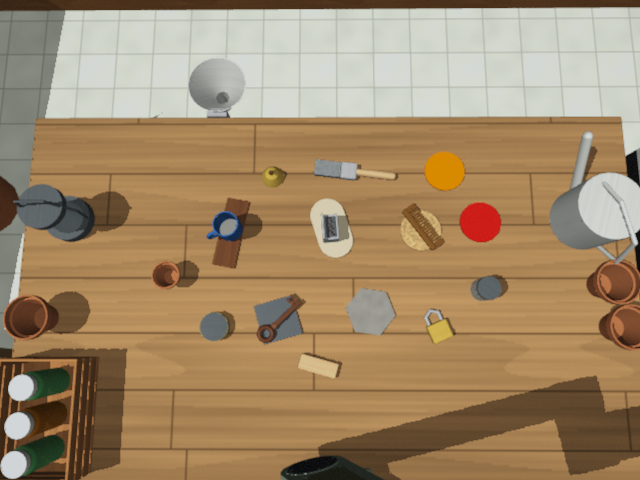

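View pics/scene0.png

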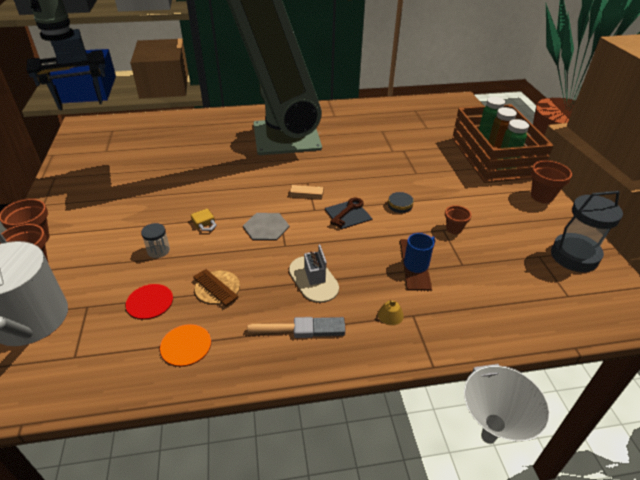

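Top picture: the mug (228,226) stands on the dark long mat, the tin (331,228) on the oval mat, and the comb on the cork mat (421,230). The key lies on the slate mat (278,319). The tile is at (371,311) and empty, and the jar is at (488,288). The round-mat candidates are cork (421,230), orange (445,171) and red (480,222). Cork fits the description, and the comb lies on it.

```bash
cat > h.py <<'E'
from workcell import env
import numpy as np, cv2
def pts(f,m,z=None):
    v,u=np.nonzero(m); d=np.stack([(u-f["cx"])/f["fx"],(v-f["cy"])/f["fy"],np.ones(len(u))],1)
    P=f["pose"]; R,t=P[:3,:3],P[:3,3]
    if z is None:
        q=f["z_map"][v,u]; d=d[q>0]*q[q>0][:,None]; return d@R.T+t
    w=d@R.T; return t+w*((z-t[2])/w[:,2])[:,None]
def look(f,names,zs={}):
    for n in names:
        for r in env.regions_of(f,n)[:3]:
            if r["score"]<.3: continue
            p=pts(f,r["pixels"],zs.get(n)); 
            if len(p)<20: continue
            pd=pts(f,r["pixels"])
            (c,s,a)=cv2.minAreaRect(p[:,:2].astype(np.float32))
            if s[0]<s[1]: s=s[::-1]; a+=90
            a=(a+90)%180-90
            print(n,"%.2f"%r["score"],"px",np.round(r["rect"][:2]),"c",np.round(c,1),"size",np.round(s,1),"long axis",round(a,1),"mean",p.mean(0).round(1),"z5-95",np.percentile(pd[:,2],[5,50,95]).round(1))
MATS={"round_mat":6,"square_mat":6,"long_mat":6,"oval_mat":6,"spare_tile":6}
E
python3 - <<'E'
from h import *
f=env.grab_frame("top")
look(f,["mug_center","tin_center","key_center","comb_center","jar_center"]+list(MATS),{**MATS,"key_center":18,"comb_center":16})
cv2.imwrite("pics/crop.png",cv2.resize(f["frame"][150:350,190:510,::-1],(800,500),interpolation=cv2.INTER_CUBIC))
E
```

```text
mug_center 0.83 px [225. 226.] c [648.5 243.3] size [82.5 58.8] long axis -53.3 mean [655.2 240.   38.4] z5-95 [ 6.9 35.1 79.8]
mug_center 0.48 px [371. 311.] c [ 458.4 -105.6] size [115.4 104.3] long axis 76.9 mean [ 457.4 -105.5    5.5] z5-95 [1.4 5.5 9.5]
tin_center 0.94 px [330. 230.] c [654.3  -9.4] size [60.8 40.5] long axis 3.2 mean [650.8  -8.8  51.3] z5-95 [23.4 52.4 70.5]
key_center 0.92 px [279. 318.] c [437.8 111.6] size [131.6  43.4] long axis -43.8 mean [434.2 115.6  18. ] z5-95 [ 3.8 16.3 20.6]
comb_center 0.61 px [423. 227.] c [ 661.8 -232.8] size [120.4  38. ] long axis 36.3 mean [ 661.3 -233.1   16. ] z5-95 [ 3.3 14.1 18.8]
jar_center 0.51 px [419. 231.] c [ 650.7 -230.5] size [94.1 86.8] long axis -66.0 mean [ 648.8 -223.2    5.9] z5-95 [ 2.   5.9 10. ]
round_mat 0.77 px [479. 223.] c [ 674.9 -374.7] size [97.7 97.4] long axis 89.9 mean [ 675.2 -375.8    6. ] z5-95 [1.9 5.9 9.6]
round_mat 0.58 px [420. 230.] c [ 656.8 -227.2] size [96.9 89.5] long axis -39.4 mean [ 649.  -223.4    6. ] z5-95 [ 2.   5.9 10. ]
round_mat 0.58 px [445. 171.] c [ 803.3 -292.2] size [95.1 93.1] long axis 89.9 mean [ 804. -292.    6.] z5-95 [ 1.9  6.  10. ]
square_mat 0.58 px [279. 319.] c [439.2 115.6] size [95.6 94.7] long axis 17.3 mean [441.5 114.6   6. ] z5-95 [1.6 5.6 9.7]
square_mat 0.47 px [330. 230.] c [659.2  -9.1] size [72.1 39.9] long axis 4.4 mean [659.3  -9.    6. ] z5-95 [17.3 52.4 70.5]
oval_mat 0.97 px [334. 227.] c [661.6 -12.2] size [149.6  87. ] long axis 18.9 mean [661.  -13.4   6. ] z5-95 [ 1.2  5.7 10.2]
oval_mat 0.40 px [224. 225.] c [666.7 246.4] size [82.  74.2] long axis 82.8 mean [664.2 247.1   6. ] z5-95 [ 4.7 35.  80. ]
spare_tile 0.64 px [369. 310.] c [ 458.1 -104. ] size [118.  104.6] long axis 81.9 mean [ 458.1 -104.5    6. ] z5-95 [1.2 5.5 9.5]
```

View pics/crop.png

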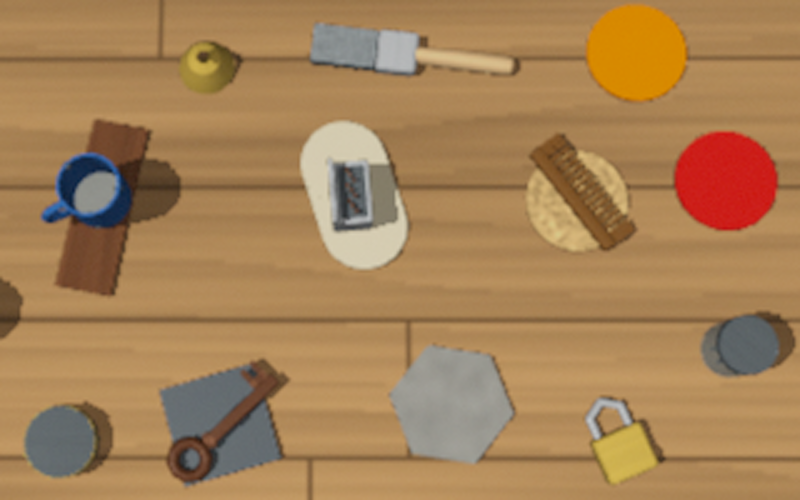

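The crop shows that the cork mat (crop 578,200) carries the comb; the orange and red discs are look-alikes to leave alone. The mug's handle points to the lower left in the crop, about 119° in world axes. Next I fly over the mug.

```bash
cat >> h.py <<'E'
def plan(x,y,z,yaw):
    s=env.state(); p=s["ee_pos"]; y0=s["ee_rot"][2]
    d=(yaw-y0+90)%180-90            # half turn equal
    q6=s["qpos"][5]+np.degrees(np.arctan2(y,x))-s["qpos"][0]-d
    if abs(q6)>135: d-=180*np.sign(-q6)*1 if False else 0
    a=np.radians(y0+d); w=np.array([x,y,z])-p
    print("at",p.round(1),"yaw %.1f"%y0,"| roll %.3f"%-np.radians(d),"then T [%.1f, %.1f, %.1f]"%(w[0]*np.cos(a)+w[1]*np.sin(a),w[0]*np.sin(a)-w[1]*np.cos(a),-w[2]),"q6 end ~%.0f"%q6,"grip %.1f"%s["gripper_width"],"t %.1f"%s["time_s"])
E
R='[-0.1157,-0.1157,-0.1157,-0.1157,-0.1157,-0.1157,-0.1157,-0.1157]'
python3 -m pendant '{"translation":[[0,0,-10],[0,0,-10],[0,0,-10],[0,0,-10],[0,0,-10],[0,0,-10],[0,0,0],[0,0,0]],"roll":[-0.1157,-0.1157,-0.1157,-0.1157,-0.1157,-0.1157,-0.1157,-0.1157],"hand":[0,0,0,0,0,0,0,0]}'
python3 -m pendant '{"translation":[[0,0,0],[0,0,0],[0,0,0],[0,0,0],[0,0,0],[0,0,0],[0,0,0],[0,0,0]],"roll":[-0.1157,-0.1157,-0.1157,-0.1157,-0.1157,-0.1157,-0.1157,-0.1157],"hand":[0,0,0,0,0,0,0,0]}'
python3 -m pendant '{"translation":[[18.7,35.3,0],[18.7,35.3,0],[18.7,35.3,0],[18.7,35.3,0],[18.7,35.3,0],[18.7,35.3,0],[18.7,35.3,0],[18.7,35.3,0]],"roll":[0,0,0,0,0,0,0,0],"hand":[0,0,0,0,0,0,0,0]}'
python3 -m pendant '{"translation":[[18.7,35.3,0],[18.7,35.3,0],[18.7,35.3,0],[18.7,35.3,0],[18.7,35.3,0],[18.7,35.3,0],[18.7,35.3,0],[18.7,35.3,0]],"roll":[0,0,0,0,0,0,0,0],"hand":[0,0,0,0,0,0,0,0]}'
python3 -m pendant '{"translation":[[18.7,35.3,0],[18.7,35.3,0],[18.7,35.3,0],[18.7,35.3,0],[18.7,35.3,0],[18.7,35.3,0],[18.7,35.3,0],[0,0,0]],"roll":[0,0,0,0,0,0,0,0],"hand":[0,0,0,0,0,0,0,0]}'
python3 - <<'E'
from h import *
f=env.grab_frame("wrist"); cv2.imwrite("pics/w1.png",f["frame"][:,:,::-1]); print(f["pose"].round(2).tolist(),f["fx"])
look(f,["mug_center","long_mat","square_mat","key_center"],{**MATS,"key_center":18})
plan(650,243,150,119)
E
```

```text
time_s: 1.32
ee_pos: [128.2, -560.9, 274.8]
ee_rot: [179.9, 0.1, 66.2]
force: [0.1, 0.5, -0.3]
gripper_width: 90.8
gripper_force: 0.0
time_s: 1.98
ee_pos: [128.2, -560.5, 274.0]
ee_rot: [-180.0, 0.0, 119.3]
force: [0.3, -0.2, -0.2]
gripper_width: 91.4
gripper_force: 0.0
time_s: 2.65
ee_pos: [303.4, -291.2, 274.2]
ee_rot: [180.0, 0.0, 118.9]
force: [1.5, -0.9, -0.6]
gripper_width: 91.0
gripper_force: 0.0
time_s: 3.32
ee_pos: [478.3, -23.4, 274.2]
ee_rot: [180.0, 0.0, 119.0]
force: [0.6, -1.4, 0.6]
gripper_width: 91.5
gripper_force: 0.0
time_s: 3.98
ee_pos: [633.2, 214.9, 271.5]
ee_rot: [179.9, -0.1, 119.2]
force: [-0.7, 0.2, -0.3]
gripper_width: 91.3
gripper_force: 0.0
[[0.87, 0.47, 0.12, 599.89], [0.49, -0.85, -0.21, 273.81], [0.0, 0.24, -0.97, 442.85], [0.0, 0.0, 0.0, 1.0]] 428.6697038166199
mug_center 0.87 px [349. 187.] c [653.4 237.5] size [104.   59.2] long axis -62.2 mean [657.  234.5  39. ] z5-95 [10.2 29.9 80.8]
long_mat 0.64 px [337. 185.] c [648.2 234.1] size [170.   56.6] long axis -11.2 mean [633.3 238.    6. ] z5-95 [5.2 6.6 7.9]
square_mat 0.93 px [102. 190.] c [437.7 116.4] size [96.4 95.4] long axis 16.4 mean [441.7 117.6   6. ] z5-95 [5.  6.5 7.9]
square_mat 0.48 px [230. 379.] c [658.8 -26.4] size [69.9 67.8] long axis -85.0 mean [654.4 -22.3   6. ] z5-95 [14.5 52.1 72.1]
key_center 0.71 px [ 96. 192.] c [439.3 114.5] size [131.8  44.7] long axis -43.0 mean [434.6 117.4  18. ] z5-95 [10.  17.6 19.4]
at [630.  207.7 274.3] yaw 118.9 | roll -0.002 then T [21.2, 34.7, 124.3] q6 end ~-8 grip 91.0 t 4.2
```

View pics/w1.png

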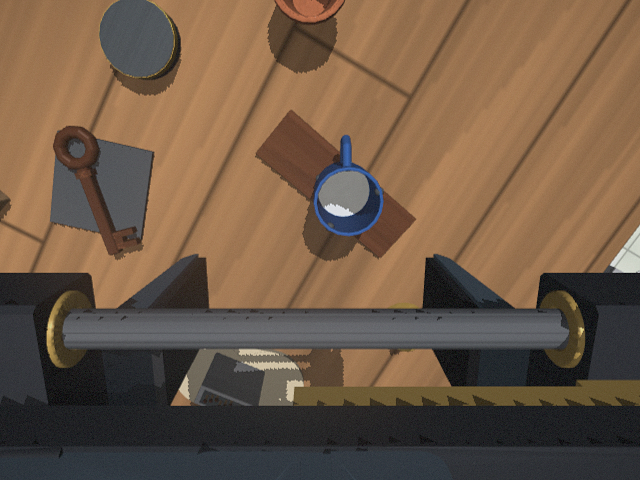

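The wrist picture shows the mug rim at (348,200), with its handle straight up the image, along tool x. The long mat, the key at (95,190) and the slate mat are all visible. I fit the rim.

```bash
cat >> h.py <<'E'
def rim(f):
    r=env.regions_of(f,"mug_center")[0]; p=pts(f,r["pixels"]); q=p[(p[:,2]>74)&(p[:,2]<86)][:,:2].astype(np.float32)
    m=p.mean(0)[:2]; c,rad=cv2.minEnclosingCircle(q); print("rim n",len(q),"circle",np.round(c,1),round(rad,1))
    e=cv2.fitEllipse(cv2.convexHull(q)); print("ellipse",e); return q
E
python3 - <<'E'
from h import *
f=env.grab_frame("wrist")
q=rim(f)
for k in (np.percentile(q,[0,1,99,100],axis=0)): print(k.round(1))
v=np.array([np.sin(np.radians(119)),-np.cos(np.radians(119))]); print(np.percentile(q@v,[0,1,50,99,100]))
E
```

```text
rim n 875 circle [655.7 234.2] 30.7
ellipse ((654.833984375, 234.40052795410156), (59.04062271118164, 59.78376388549805), 162.55731201171875)
[625.1 203.6]
[625.7 205.2]
[683.8 263.4]
[684.2 263.9]
[656.5250213  657.3232844  687.70875891 715.51238254 715.83390844]
```

```bash

python3 -m pendant '{"translation":[[5.6,17.4,30],[5.6,17.4,30],[0,0,30],[0,0,30],[0,0,30],[0,0,30],[0,0,30],[0,0,28]],"roll":[0,0,0,0,0,0,0,0],"hand":[0,0,0,0,0,0,0,0]}' 25
python3 -m pendant '{"translation":[[0,0,0],[0,0,0],[0,0,0],[0,0,0],[0,0,0],[0,0,0],[0,0,0],[0,0,0]],"roll":[0,0,0,0,0,0,0,0],"hand":[0,255,255,255,255,255,255,255]}' 25
python3 - <<'E'
from h import *
plan(457.8,-105,140,119)
E
```

```text
time_s: 5.0
ee_pos: [655.2, 234.2, 35.2]
ee_rot: [180.0, 0.0, 118.9]
force: [0.5, -0.3, -0.4]
gripper_width: 91.1
gripper_force: 0.0
time_s: 5.67
ee_pos: [656.1, 235.5, 37.6]
ee_rot: [179.9, 0.0, 118.9]
force: [-1.4, -0.7, 6.1]
gripper_width: 58.3
gripper_force: 25.0
at [656.1 235.5  37.6] yaw 118.9 | roll -0.001 then T [-201.7, -338.5, -102.4] q6 end ~-42 grip 58.3 t 5.7
```

```bash

python3 -m pendant '{"translation":[[0,0,-15],[0,0,-25],[0,0,-35],[0,0,-35],[-20.2,-33.8,0],[-20.2,-33.8,0],[-20.2,-33.8,0],[-20.2,-33.8,0]],"roll":[0,0,0,0,0,0,0,0],"hand":[255,255,255,255,255,255,255,255]}' 
python3 -m pendant '{"translation":[[-20.2,-33.8,0],[-20.2,-33.8,0],[-20.2,-33.8,0],[-20.2,-33.8,0],[-20.2,-33.8,0],[-20.2,-33.8,0],[0,0,0],[0,0,0]],"roll":[0,0,0,0,0,0,0,0],"hand":[255,255,255,255,255,255,255,255]}' 
python3 - <<'E'
from h import *
plan(457.8,-105,37,119)
E
```

```text
time_s: 6.33
ee_pos: [575.1, 98.2, 145.9]
ee_rot: [180.0, 0.0, 119.0]
force: [0.2, -0.6, -1.1]
gripper_width: 58.5
gripper_force: 25.0
time_s: 7.0
ee_pos: [456.7, -106.3, 146.2]
ee_rot: [180.0, 0.0, 118.7]
force: [0.2, 0.1, -1.5]
gripper_width: 58.7
gripper_force: 25.0
at [ 456.7 -106.3  146.2] yaw 118.7 | roll -0.005 then T [0.6, 1.6, 109.2] q6 end ~-42 grip 58.7 t 7.0
```

```bash

python3 -m pendant '{"translation":[[0.6,1.6,25],[0,0,25],[0,0,22],[0,0,15],[0,0,10],[0,0,7],[0,0,4],[0,0,0]],"roll":[0,0,0,0,0,0,0,0],"hand":[255,255,255,255,255,255,255,255]}' 
python3 -m pendant '{"translation":[[0,0,0],[0,0,0],[0,0,0],[0,0,0],[0,0,0],[0,0,0],[0,0,-10],[0,0,-20]],"roll":[0,0,0,0,0,0,0,0],"hand":[0,0,0,0,0,0,0,0]}' 
python3 -m pendant '{"translation":[[0,0,-35],[0,0,-35],[0,0,-40],[0,0,-35],[0,0,-35],[0,0,0],[0,0,0],[0,0,0]],"roll":[-0.11,-0.11,-0.1,0,0,0,0,0],"hand":[0,0,0,0,0,0,0,0]}' 
python3 - <<'E'
from h import *
plan(464,89,220,137)
E
```

```text
time_s: 7.67
ee_pos: [459.4, -102.9, 38.0]
ee_rot: [180.0, 0.0, 119.0]
force: [0.2, -0.0, -1.7]
gripper_width: 58.1
gripper_force: 25.0
time_s: 8.33
ee_pos: [456.8, -103.3, 66.6]
ee_rot: [-179.8, -0.2, 118.9]
force: [0.5, 0.4, 0.2]
gripper_width: 91.2
gripper_force: 0.0
time_s: 9.0
ee_pos: [458.0, -103.5, 247.2]
ee_rot: [-180.0, -0.1, 137.3]
force: [-0.8, 0.0, -0.2]
gripper_width: 91.3
gripper_force: 0.0
at [ 458.  -103.5  247.2] yaw 137.3 | roll 0.005 then T [126.9, 144.9, 27.2] q6 end ~-36 grip 91.3 t 9.0
```

```bash

python3 -m pendant '{"translation":[[21.2,24.2,5],[21.2,24.2,5],[21.2,24.2,5],[21.2,24.2,5],[21.2,24.2,5],[21.2,24.2,2],[0,0,0],[0,0,0]],"roll":[0,0,0,0,0,0,0,0],"hand":[0,0,0,0,0,0,0,0]}' 
python3 - <<'E'
from h import *
f=env.grab_frame("wrist"); cv2.imwrite("pics/w2.png",f["frame"][:,:,::-1])
look(f,["long_mat","square_mat","key_center"],{**MATS,"key_center":18})
plan(438.7,111.7,9,137)
E
```

```text
time_s: 9.67
ee_pos: [462.4, 90.3, 218.8]
ee_rot: [-179.8, -0.1, 137.5]
force: [0.3, 0.2, -0.1]
gripper_width: 90.9
gripper_force: 0.0
long_mat 0.57 px [556. 212.] c [627.2 238. ] size [131.1  58.3] long axis -11.4 mean [618.8 241.2   6. ] z5-95 [4.9 6.5 7.8]
square_mat 0.67 px [320. 161.] c [437.  115.9] size [95.8 95.1] long axis 16.1 mean [438.7 116.2   6. ] z5-95 [5.2 6.6 7.9]
key_center 0.68 px [316. 166.] c [437.2 112.1] size [131.7  41.8] long axis -43.3 mean [431.8 117.   18. ] z5-95 [14.  17.9 19.5]
at [463.4  88.2 220.4] yaw 137.2 | roll 0.003 then T [34.1, 0.3, 211.4] q6 end ~-33 grip 91.0 t 9.9
```

View pics/w2.png

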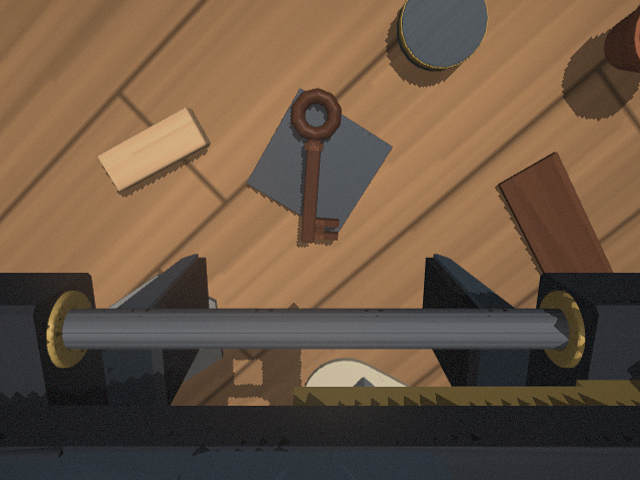

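The key is at (316,166), with its bow at (316,113) and its bit pointing right at (325,232). I fit a line to the bare shaft to get angle and centre.

```bash
cat >> h.py <<'E'
def key(f,ang,c0,z=18):
    p=pts(f,env.regions_of(f,"key_center")[0]["pixels"],z)[:,:2]
    for _ in range(4):
        a=np.radians(ang); ex=np.array([np.cos(a),np.sin(a)]); ey=np.array([-ex[1],ex[0]])
        xs=p@ex; x0=(np.percentile(xs,.3)+np.percentile(xs,99.7))/2+1.5   # key centre along x
        m=(xs>x0-8)&(xs<x0+38); m&=abs(p@ey-np.dot(c0,ey))<12
        v=cv2.fitLine(p[m].astype(np.float32),cv2.DIST_HUBER,0,.01,.01).ravel(); 
        d=v[:2]*np.sign(v[:2]@ex); ang=np.degrees(np.arctan2(d[1],d[0]))
        ey=np.array([-d[1],d[0]]); c0=d*x0+ey*(v[2:]@ey)
    print("key",c0.round(1),"x-dir %.1f"%ang,"len",np.ptp(xs).round(1)); return c0,ang
E
python3 - <<'E'
from h import *
f=env.grab_frame("wrist")
c,a=key(f,-43.3,(438,112)); e=np.array([np.cos(np.radians(a)),np.sin(np.radians(a))])
plan(*(c+8*e),9.5,a)
E
```

```text
key [435.9 109.4] x-dir -46.4 len 132.0
at [463.6  88.3 220.8] yaw 137.2 | roll 0.063 then T [26.4, -5.5, 211.3] q6 end ~-30 grip 91.6 t 10.0
```

```bash

python3 -m pendant '{"translation":[[0,0,0],[13.2,-2.8,30],[13.2,-2.7,35],[0,0,35],[0,0,35],[0,0,32],[0,0,25],[0,0,18]],"roll":[0.063,0,0,0,0,0,0,0],"hand":[0,0,0,0,0,0,0,0]}' 30
python3 -m pendant '{"translation":[[0,0,1],[0,0,0],[0,0,0],[0,0,0],[0,0,0],[0,0,0],[0,0,0],[0,0,0]],"roll":[0,0,0,0,0,0,0,0],"hand":[0,255,255,255,255,255,255,255]}' 30
python3 -m pendant '{"translation":[[0,0,-10],[0,0,-20],[0,0,-30],[0,0,-40],[0,0,-35],[0,0,-25],[0,0,0],[0,0,0]],"roll":[0,0,0,0,0,0,0,0],"hand":[255,255,255,255,255,255,255,255]}' 30
python3 - <<'E'
from h import *
f=env.grab_frame("top")
look(f,["long_mat"],MATS)
plan(648.5,234.5,150,-11.3)
E
```

```text
time_s: 10.63
ee_pos: [440.3, 103.6, 8.9]
ee_rot: [-179.9, -0.1, 133.6]
force: [-0.5, -0.7, 0.2]
gripper_width: 91.4
gripper_force: 0.0
time_s: 11.3
ee_pos: [441.6, 104.7, 10.3]
ee_rot: [180.0, 0.0, 133.7]
force: [-0.4, 0.0, -0.1]
gripper_width: 47.5
gripper_force: 0.0
time_s: 11.97
ee_pos: [442.1, 104.8, 171.2]
ee_rot: [179.8, 0.1, 133.7]
force: [-0.6, -0.4, 0.0]
gripper_width: 0.7
gripper_force: 0.0
long_mat 0.59 px [231. 233.] c [649.6 233.8] size [170.1  57.2] long axis -11.6 mean [648.4 233.9   6. ] z5-95 [1.5 5.6 9.6]
at [440.5 104.4 168.9] yaw 133.7 | roll -0.611 then T [-178.5, 168.3, 18.9] q6 end ~-59 grip 0.5 t 12.1
```

The fingers need about 1.2 s to close, so I lifted too early. I open half-way, go back down and close for longer.

```bash

python3 -m pendant '{"translation":[[0,0,0],[0,0,0],[0,0,0],[0,0,20],[0,0,20],[0,0,20],[0,0,15],[0,0,5]],"roll":[0,0,0,0,0,0,0,0],"hand":[120,120,120,120,120,120,120,120]}' 30
python3 - <<'E'
from h import *
f=env.grab_frame("wrist"); cv2.imwrite("pics/w3.png",f["frame"][:,:,::-1])
c,a=key(f,-46,(436,109)); e=np.array([np.cos(np.radians(a)),np.sin(np.radians(a))])
plan(*(c+8*e),9.5,a)
E
```

```text
time_s: 12.73
ee_pos: [439.6, 104.2, 87.4]
ee_rot: [-179.7, -0.2, 133.7]
force: [-1.0, -0.3, 0.5]
gripper_width: 48.0
gripper_force: 0.0
key [429.  116.9] x-dir -47.3 len 113.1
at [440.7 104.4  88.9] yaw 133.7 | roll 0.016 then T [9.1, -0.2, 79.4] q6 end ~-28 grip 48.7 t 12.8
```

View pics/w3.png

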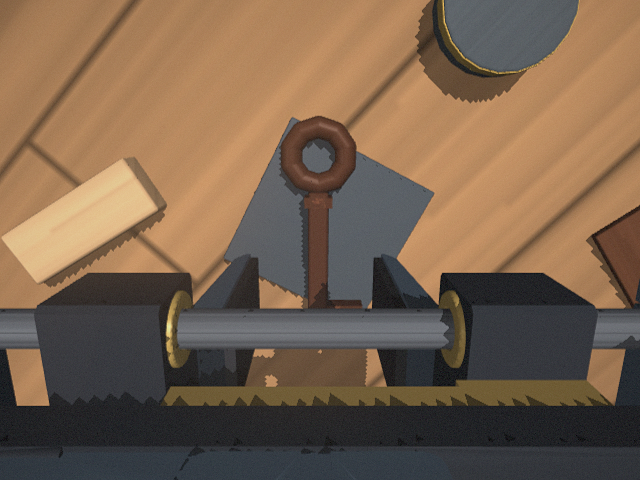

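The key has not moved, and its shaft (316,250) is centred between the fingers. I go down and grip.

```bash

python3 -m pendant '{"translation":[[0,0,25],[0,0,25],[0,0,20],[0,0,9],[0,0,0],[0,0,0],[0,0,0],[0,0,0]],"roll":[0,0,0,0,0,0,0,0],"hand":[120,120,120,120,255,255,255,255]}' 30
python3 -m pendant '{"translation":[[0,0,0],[0,0,0],[0,0,0],[0,0,0],[0,0,0],[0,0,0],[0,0,-2],[0,0,-4]],"roll":[0,0,0,0,0,0,0,0],"hand":[255,255,255,255,255,255,255,255]}' 30
python3 -m pendant '{"translation":[[0,0,-10],[0,0,-20],[0,0,-30],[0,0,-40],[0,0,-30],[0,0,-10],[0,0,0],[0,0,0]],"roll":[0,0,0,0,0,0,0,0],"hand":[255,255,255,255,255,255,255,255]}' 30
python3 - <<'E'
from h import *
f=env.grab_frame("wrist"); cv2.imwrite("pics/w4.png",f["frame"][:,:,::-1])
look(f,["key_center"])
plan(649,234,150,-11.5)
E
```

```text
time_s: 13.5
ee_pos: [442.7, 104.9, 12.2]
ee_rot: [179.9, 0.1, 133.7]
force: [-0.3, 0.5, 1.4]
gripper_width: 24.2
gripper_force: 0.0
time_s: 14.17
ee_pos: [441.0, 104.5, 16.8]
ee_rot: [-179.9, -0.0, 133.7]
force: [-0.1, 0.5, -1.5]
gripper_width: 11.9
gripper_force: 30.0
time_s: 14.83
ee_pos: [441.1, 104.5, 156.9]
ee_rot: [180.0, 0.0, 133.7]
force: [0.4, 0.1, -1.7]
gripper_width: 11.4
gripper_force: 30.0
key_center 0.86 px [316. 247.] c [465.6  93. ] size [210.5  78.2] long axis -37.3 mean [415.6 131.3 161.8] z5-95 [159.9 163.1 164.4]
at [440.2 104.4 155.5] yaw 133.7 | roll -0.608 then T [-178.8, 168.7, 5.5] q6 end ~-59 grip 11.8 t 14.9
```

```bash

python3 -m pendant '{"translation":[[0,0,0],[0,0,0],[0,0,0],[0,0,0],[0,0,0],[0,0,0],[0,0,0],[0,0,0]],"roll":[-0.101,-0.101,-0.101,-0.101,-0.101,-0.103,0,0],"hand":[255,255,255,255,255,255,255,255]}' 30
python3 - <<'E'
from h import *
f=env.grab_frame("wrist"); s=env.state(); a=np.radians(s["ee_rot"][2])
p=pts(f,env.regions_of(f,"key_center")[0]["pixels"],s["ee_pos"][2]+4); d=(p-s["ee_pos"])[:,:2]
ex=np.array([np.cos(a),np.sin(a)]); ey=np.array([np.sin(a),-np.cos(a)])
x=d@ex; print("bow end",np.percentile(x,[99.5,100]),"y of bow",[(np.ptp((d@ey)[abs(x-t)<2]).round(1),((d@ey)[abs(x-t)<2].max()+(d@ey)[abs(x-t)<2].min())/2) for t in (45,50,55,60)])
g=np.percentile(x,99.8)-68; print("g",g)
e=-ex; plan(649+g*e[0],234+g*e[1],150,-11.5)
look(f,["long_mat"],MATS)
E
```

```text
time_s: 15.6
ee_pos: [440.7, 104.5, 155.6]
ee_rot: [-179.9, -0.2, 168.4]
force: [-1.1, 1.0, -1.5]
gripper_width: 11.5
gripper_force: 30.0
bow end [74.95995163 76.03984156] y of bow [(np.float64(39.8), np.float64(-0.4791956701808431)), (np.float64(41.6), np.float64(-0.31684953307227914)), (np.float64(41.4), np.float64(-0.28579472408037354)), (np.float64(41.4), np.float64(-0.46828491340236233))]
g 7.322904999449037
at [441.  104.5 156.1] yaw 168.4 | roll -0.002 then T [-185.3, 168.3, 6.1] q6 end ~-59 grip 11.6 t 15.7
long_mat 0.75 px [520. 378.] c [608.6 243.4] size [54.  52.9] long axis 78.4 mean [606.8 245.4   6. ] z5-95 [5.5 6.6 7.7]
```

```bash

python3 -m pendant '{"translation":[[-26.5,24,0],[-26.5,24,0],[-26.5,24,0],[-26.5,24,0],[-26.5,24,0],[-26.5,24,0],[-26.3,24.3,0],[0,0,0]],"roll":[0,0,0,0,0,0,0,0],"hand":[255,255,255,255,255,255,255,255]}' 30
python3 - <<'E'
from h import *
f=env.grab_frame("top"); s=env.state(); 
plan(649+7.2,234-1.5,10,-11.5)
E
```

```text
time_s: 16.42
ee_pos: [661.7, 236.1, 154.8]
ee_rot: [179.8, 0.2, 168.5]
force: [0.3, -0.2, -1.9]
gripper_width: 11.7
gripper_force: 30.0
at [658.5 234.1 154.8] yaw 168.5 | roll 0.000 then T [2.0, -2.1, 144.8] q6 end ~-59 grip 11.7 t 16.5
```

```bash

python3 -m pendant '{"translation":[[0,0,25],[0,0,30],[0,0,30],[0,0,25],[0,0,15],[0,0,5],[0,0,0],[0,0,0]],"roll":[0,0,0,0,0,0,0,0],"hand":[255,255,255,255,255,255,255,255]}' 30
python3 - <<'E'
from h import *
plan(649+7.2,234-1.5,10,-11.5)
plan(649+7.2,234-1.5,10,-11.5)
E
```

```text
time_s: 17.13
ee_pos: [656.7, 232.5, 27.9]
ee_rot: [180.0, 0.0, 168.5]
force: [0.5, -0.0, -1.3]
gripper_width: 11.9
gripper_force: 30.0
at [656.7 232.5  27.9] yaw 168.5 | roll -0.000 then T [0.5, -0.1, 17.9] q6 end ~-59 grip 11.9 t 17.1
at [656.7 232.5  27.9] yaw 168.5 | roll -0.000 then T [0.5, -0.1, 17.9] q6 end ~-59 grip 11.9 t 17.1
```

```bash

python3 -m pendant '{"translation":[[0,0,6],[0,0,5],[0,0,3],[0,0,1.5],[0,0,0],[0,0,0],[0,0,0],[0,0,0]],"roll":[0,0,0,0,0,0,0,0],"hand":[255,255,255,255,255,255,255,110]}' 30
python3 -m pendant '{"translation":[[0,0,0],[0,0,0],[0,0,0],[0,0,0],[0,0,0],[0,0,-10],[0,0,-20],[0,0,-40]],"roll":[0,0,0,0,0,0,0,0],"hand":[110,110,110,110,110,110,0,0]}' 30
python3 -m pendant '{"translation":[[0,0,-40],[0,0,-40],[0,0,-40],[0,0,-40],[0,0,0],[0,0,0],[0,0,0],[0,0,0]],"roll":[0,0,0,0,0,0,0,0],"hand":[0,0,0,0,0,0,0,0]}' 30
python3 - <<'E'
from h import *
f=env.grab_frame("top"); look(f,["long_mat","key_center","tin_center","oval_mat"],{**MATS,"key_center":18})
key(f,-11.5,(649,234)); cv2.imwrite("pics/t2.png",cv2.resize(f["frame"][150:350,190:510,::-1],(800,500),interpolation=cv2.INTER_CUBIC))
plan(620,-20,240,180)
E
```

```text
time_s: 17.8
ee_pos: [656.9, 232.7, 11.7]
ee_rot: [180.0, 0.0, 168.5]
force: [0.1, 0.7, 0.1]
gripper_width: 16.2
gripper_force: 0.0
time_s: 18.47
ee_pos: [653.5, 231.6, 77.8]
ee_rot: [-179.7, -0.5, 168.5]
force: [0.1, 0.4, -1.2]
gripper_width: 62.6
gripper_force: 0.0
time_s: 19.13
ee_pos: [655.7, 232.4, 239.8]
ee_rot: [-179.9, -0.2, 168.5]
force: [0.4, -0.4, -0.3]
gripper_width: 91.2
gripper_force: 0.0
long_mat 0.78 px [237. 235.] c [647.  226.2] size [168.5  48.5] long axis -9.2 mean [646.7 215.6   6. ] z5-95 [ -0.5   5.6 321.1]
key_center 0.63 px [238. 234.] c [644.4 226. ] size [168.1  45.8] long axis -10.0 mean [639.1 214.5  18. ] z5-95 [ 1.3  5.6 10.6]
key_center 0.62 px [233. 238.] c [635.5 229.3] size [71.5 14.6] long axis 1.7 mean [643.2 229.6  18. ] z5-95 [12.1 16.4 22.1]
tin_center 0.98 px [330. 230.] c [659.8  -7.8] size [72.1 38. ] long axis 5.2 mean [650.6  -8.4  51.8] z5-95 [26.  52.4 71.4]
oval_mat 0.86 px [333. 228.] c [659.9 -13.6] size [150.2  85.9] long axis 21.0 mean [660.9 -13.4   6. ] z5-95 [ 1.5  5.8 10.2]
key [645.5 217.9] x-dir 40.3 len 110.5
at [656.4 232.5 240.5] yaw 168.5 | roll -0.201 then T [36.4, -252.5, 0.5] q6 end ~-92 grip 91.5 t 19.4
```

```bash

python3 -m pendant '{"translation":[[0,0,0],[0,0,0],[0,0,0],[0,0,0],[0,0,0],[0,0,0],[0,0,0],[0,0,0]],"roll":[0.118,0.118,0.118,0.118,0.118,0.118,0.118,0.118],"hand":[0,0,0,0,0,0,0,0]}'
python3 -m pendant '{"translation":[[0,0,0],[0,0,0],[0,0,0],[-35,-3.2,0],[-35,-3.2,0],[-35,-3.2,0],[-35,-3.2,0],[-35,-3.2,0]],"roll":[0.118,0.118,0.12,0,0,0,0,0],"hand":[0,0,0,0,0,0,0,0]}'
python3 -m pendant '{"translation":[[-35,-3.2,0],[-35,-3.2,0],[-35,-3.2,0],[0,0,0],[0,0,0],[0,0,0],[0,0,0],[0,0,0]],"roll":[0,0,0,0,0,0,0,0],"hand":[0,0,0,0,0,0,0,0]}'
python3 - <<'E'
from h import *
f=env.grab_frame("wrist"); cv2.imwrite("pics/w5.png",f["frame"][:,:,::-1])
look(f,["tin_center","oval_mat","square_mat"],MATS)
p=pts(f,env.regions_of(f,"tin_center")[0]["pixels"])
for lo,hi in((48,66),(66,76)):
    q=p[(p[:,2]>lo)&(p[:,2]<hi)][:,:2].astype(np.float32); print(lo,len(q),cv2.minAreaRect(q))
s=env.state(); print(s["ee_pos"],s["ee_rot"][2])
g=env.grab_frame("top"); key(g,-11.5,(649,234)); look(g,["key_center","long_mat"],{"key_center":18,**MATS})
E
```

```text
time_s: 20.1
ee_pos: [656.5, 232.6, 241.0]
ee_rot: [-180.0, 0.0, 114.1]
force: [-0.4, 0.2, -0.1]
gripper_width: 91.5
gripper_force: 0.0
time_s: 20.77
ee_pos: [652.6, 55.5, 241.2]
ee_rot: [-180.0, 0.0, 94.1]
force: [0.6, 0.6, -0.5]
gripper_width: 91.2
gripper_force: 0.0
time_s: 21.43
ee_pos: [650.8, -47.0, 241.4]
ee_rot: [-180.0, -0.0, 94.1]
force: [-0.6, -0.5, -0.5]
gripper_width: 91.0
gripper_force: 0.0
tin_center 0.72 px [321. 162.] c [650.7  -8.7] size [62.9 38.5] long axis 5.7 mean [652.5  -7.4  55.2] z5-95 [51.1 53.2 72.6]
oval_mat 0.79 px [329. 163.] c [659.8 -12.4] size [149.7  84.9] long axis 16.8 mean [662.7 -11.7   6. ] z5-95 [5.2 6.5 7.9]
square_mat 0.68 px [90. 34.] c [444.2  95.1] size [97.7 54.5] long axis 15.0 mean [441.8  91.    6. ] z5-95 [4.7 6.4 7.7]
48 2779 ((652.627197265625, -8.740110397338867), (58.994258880615234, 38.01247787475586), 5.36586332321167)
66 425 ((650.60205078125, 8.140579223632812), (57.77545928955078, 3.936614990234375), 4.156835079193115)
[650.72538454 -47.79842085 241.42010112] 94.07956141630093
key [650.8 232.9] x-dir -12.2 len 131.9
key_center 0.94 px [227. 233.] c [649.8 238.3] size [129.7  43.9] long axis -2.7 mean [645.9 235.3  18. ] z5-95 [ 4.9 16.4 20.7]
long_mat 0.80 px [231. 233.] c [649.7 234.8] size [170.8  59.2] long axis -10.9 mean [650.1 233.1   6. ] z5-95 [ 1.   5.5 10.4]
```

View pics/w5.png

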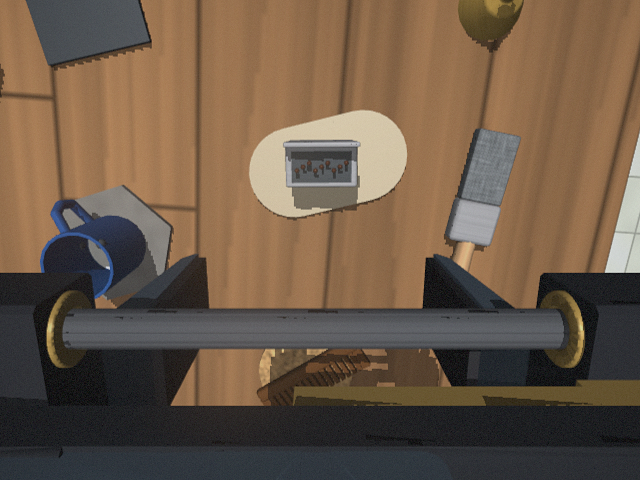

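The wrist picture shows the tin at (321,163) with its back plate at the top (row 143), on the oval mat. The mug stands on the tile (80,250), and the key check is good. I grip the tin across its 60 mm.

```bash

python3 -m pendant '{"translation":[[19.3,2,30],[19.3,2,35],[0,0,35],[0,0,35],[0,0,35],[0,0,25],[0,0,15],[0,0,9]],"roll":[-0.007,0,0,0,0,0,0,0],"hand":[0,0,0,0,0,0,0,0]}' 25
python3 -m pendant '{"translation":[[0,0,0],[0,0,0],[0,0,0],[0,0,0],[0,0,0],[0,0,0],[0,0,0],[0,0,0]],"roll":[0,0,0,0,0,0,0,0],"hand":[255,255,255,255,255,255,255,255]}' 25
python3 - <<'E'
from h import *
plan(437.3,116.1,145,106)
E
```

```text
time_s: 22.55
ee_pos: [650.3, -9.7, 19.7]
ee_rot: [-179.8, -0.0, 94.4]
force: [0.3, 0.2, -0.2]
gripper_width: 91.2
gripper_force: 0.0
time_s: 23.22
ee_pos: [652.7, -9.8, 23.8]
ee_rot: [179.9, 0.0, 94.4]
force: [-0.2, -0.6, 6.0]
gripper_width: 59.8
gripper_force: 25.0
at [652.7  -9.8  23.8] yaw 94.4 | roll -0.202 then T [180.4, -172.4, -121.2] q6 end ~-1 grip 59.8 t 23.2
```

```bash

python3 -m pendant '{"translation":[[0,0,-15],[0,0,-30],[0,0,-40],[0,0,-35],[25.8,-24.6,0],[25.8,-24.6,0],[25.8,-24.6,0],[25.8,-24.6,0]],"roll":[0,0,-0.1,-0.102,0,0,0,0],"hand":[255,255,255,255,255,255,255,255]}'
python3 -m pendant '{"translation":[[25.8,-24.6,0],[25.8,-24.6,0],[25.6,-24.8,0],[0,0,0],[0,0,0],[0,0,20],[0,0,30],[0,0,20]],"roll":[0,0,0,0,0,0,0,0],"hand":[255,255,255,255,255,255,255,255]}'
python3 - <<'E'
from h import *
plan(437.3,116.1,23,106)
E
```

```text
time_s: 23.88
ee_pos: [526.9, 62.8, 142.2]
ee_rot: [-180.0, -0.0, 106.0]
force: [0.4, -0.1, -1.5]
gripper_width: 59.8
gripper_force: 25.0
time_s: 24.55
ee_pos: [437.3, 115.7, 71.1]
ee_rot: [180.0, 0.0, 106.0]
force: [-0.8, -0.0, -2.1]
gripper_width: 59.8
gripper_force: 25.0
at [437.3 115.7  71.1] yaw 106.0 | roll -0.001 then T [0.3, 0.1, 48.1] q6 end ~-1 grip 59.8 t 24.6
```

```bash

python3 -m pendant '{"translation":[[0,0,20],[0,0,15],[0,0,9],[0,0,5],[0,0,0],[0,0,0],[0,0,0],[0,0,0]],"roll":[0,0,0,0,0,0,0,0],"hand":[255,255,255,255,255,0,0,0]}'
python3 -m pendant '{"translation":[[0,0,0],[0,0,0],[0,0,-10],[0,0,-20],[0,0,-40],[0,0,-40],[0,0,-40],[0,0,-40]],"roll":[0,0,0,0,0,0,0,0.11],"hand":[0,0,0,0,0,0,0,0]}'
python3 -m pendant '{"translation":[[0,0,-28],[0,0,0],[0,0,0],[0,0,0],[0,0,0],[0,0,0],[0,0,0],[0,0,0]],"roll":[0.115,0.115,0.115,0.115,0.115,0.115,0.115,0.115],"hand":[0,0,0,0,0,0,0,0]}'
python3 -m pendant '{"translation":[[0,0,0],[0,0,0],[-5.9,37.6,0],[-5.9,37.6,0],[-5.9,37.6,0],[-5.9,37.6,0],[-5.9,37.6,0],[-5.9,37.6,0]],"roll":[0.115,0.08,0,0,0,0,0,0],"hand":[0,0,0,0,0,0,0,0]}'
python3 -m pendant '{"translation":[[-5.9,37.6,0],[-5.9,37.6,0],[-5.9,37.6,0],[-5.9,37.6,0],[-5.9,37.6,0],[0,0,0],[0,0,0],[0,0,0]],"roll":[0,0,0,0,0,0,0,0],"hand":[0,0,0,0,0,0,0,0]}'
python3 - <<'E'
from h import *
f=env.grab_frame("wrist"); cv2.imwrite("pics/w6.png",f["frame"][:,:,::-1])
look(f,["comb_center","round_mat","oval_mat"],{**MATS,"comb_center":16})
s=env.state(); print(s["ee_pos"],s["ee_rot"][2])
g=env.grab_frame("top"); look(g,["oval_mat","tin_center","square_mat"],MATS); cv2.imwrite("pics/t3.png",g["frame"][:,:,::-1])
p=pts(g,env.regions_of(g,"tin_center")[0]["pixels"]); q=p[(p[:,2]>44)&(p[:,2]<66)][:,:2].astype(np.float32); print(cv2.minAreaRect(q))
E
```

```text
time_s: 25.22
ee_pos: [437.2, 116.2, 23.9]
ee_rot: [179.9, 0.0, 106.0]
force: [0.4, -0.6, -0.4]
gripper_width: 76.9
gripper_force: 0.0
time_s: 25.88
ee_pos: [435.8, 116.1, 215.5]
ee_rot: [180.0, 0.0, 99.6]
force: [1.1, 0.3, 0.5]
gripper_width: 91.1
gripper_force: 0.0
time_s: 26.55
ee_pos: [436.2, 116.2, 241.5]
ee_rot: [180.0, 0.0, 46.7]
force: [-0.2, 0.0, -0.5]
gripper_width: 91.4
gripper_force: 0.0
time_s: 27.22
ee_pos: [540.1, -89.2, 241.5]
ee_rot: [180.0, -0.0, 35.8]
force: [-0.1, -0.1, -0.5]
gripper_width: 91.3
gripper_force: 0.0
time_s: 27.88
ee_pos: [625.3, -256.7, 240.9]
ee_rot: [-179.9, 0.0, 35.8]
force: [-0.3, -1.0, -0.2]
gripper_width: 91.4
gripper_force: 0.0
comb_center 0.70 px [317. 155.] c [ 660.8 -233.4] size [120.7  37.3] long axis 37.1 mean [ 661.5 -232.3   16. ] z5-95 [ 6.1 15.6 17.3]
round_mat 0.73 px [311. 160.] c [ 655.4 -229.1] size [100.9  93.6] long axis -45.1 mean [ 654.9 -227.     6. ] z5-95 [ 5.1  6.6 13.5]
round_mat 0.70 px [469.  62.] c [ 803.1 -294.5] size [99.9 99.4] long axis -4.0 mean [ 804.2 -293.9    6. ] z5-95 [5.1 6.6 8. ]
round_mat 0.61 px [444. 228.] c [ 676.1 -374.7] size [100.4  92.8] long axis -48.9 mean [ 678.  -373.2    6. ] z5-95 [5.2 6.6 7.9]
oval_mat 0.86 px [110.  49.] c [630.  -30.7] size [99.7 76.9] long axis -54.2 mean [632.1 -25.2   6. ] z5-95 [4.8 6.4 7.8]
[ 625.47944279 -255.83746272  242.14136755] 35.892312694725724
oval_mat 0.77 px [333. 228.] c [661.8 -11.6] size [150.5  80.9] long axis 16.9 mean [661.5 -12.1   6. ] z5-95 [1.6 5.7 9.7]
tin_center 0.79 px [274. 320.] c [439.7 120.1] size [66.4 45.8] long axis 17.9 mean [438.6 116.2  50.4] z5-95 [ 7.9 52.  70.8]
square_mat 0.94 px [278. 320.] c [438.9 116.1] size [98.7 97.2] long axis -74.6 mean [438.9 113.9   6. ] z5-95 [ 0.5  5.5 10.7]
((439.5203552246094, 115.62728118896484), (60.1900749206543, 35.38873291015625), 15.152607917785645)
```

View pics/w6.png

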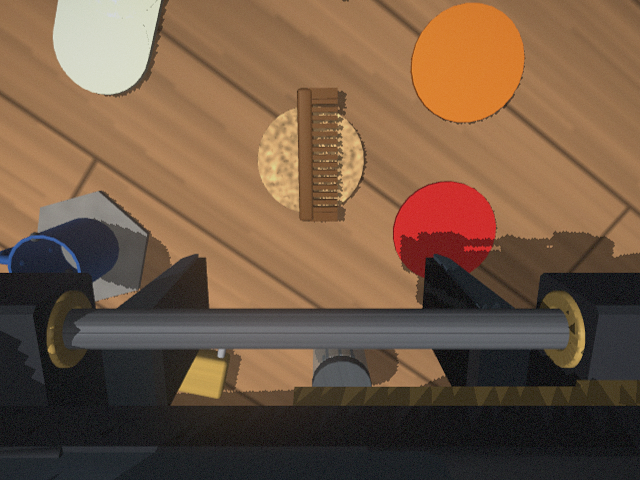

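The wrist picture shows the comb at (318,155) on the cork mat, spine to the left. The orange (468,62) and red (445,228) discs stay clear of the fingers. I go down and grip the comb across its width.

```bash

python3 -m pendant '{"translation":[[14,1,30],[14,1,38],[14,1,38],[0,0,38],[0,0,38],[0,0,28],[0,0,14],[0,0,8]],"roll":[-0.012,0,0,0,0,0,0,0],"hand":[70,70,70,70,70,70,70,70]}' 20
python3 -m pendant '{"translation":[[0,0,0],[0,0,0],[0,0,0],[0,0,0],[0,0,0],[0,0,0],[0,0,0],[0,0,0]],"roll":[0,0,0,0,0,0,0,0],"hand":[255,255,255,255,255,255,255,255]}' 20
python3 - <<'E'
from h import *
plan(660.8,-12.3,145,17)
E
```

```text
time_s: 29.0
ee_pos: [659.6, -233.9, 6.3]
ee_rot: [-179.7, 0.2, 36.5]
force: [-7.8, 5.7, 40.0]
gripper_width: 66.5
gripper_force: 24.4
time_s: 29.67
ee_pos: [661.8, -234.9, 10.4]
ee_rot: [179.9, -0.0, 36.5]
force: [-1.6, 0.5, 4.5]
gripper_width: 36.1
gripper_force: 20.0
at [ 661.8 -234.9   10.4] yaw 36.5 | roll 0.340 then T [64.1, -213.2, -134.6] q6 end ~72 grip 36.1 t 29.7
```

```bash

python3 -m pendant '{"translation":[[0,0,-8],[0,0,-20],[0,0,-34],[0,0,-38],[0,0,-30],[10.7,-35.5,0],[10.7,-35.5,0],[10.7,-35.5,0]],"roll":[0,0,0.115,0.115,0.107,0,0,0],"hand":[255,255,255,255,255,255,255,255]}'
python3 -m pendant '{"translation":[[10.7,-35.5,0],[10.7,-35.5,0],[10.6,-35.7,0],[0,0,0],[0,0,10],[0,0,20],[0,0,30],[0,0,20]],"roll":[0,0,0,0,0,0,0,0],"hand":[255,255,255,255,255,255,255,255]}'
python3 - <<'E'
from h import *
plan(660.8,-12.3,9.5,17)
f=env.grab_frame("wrist"); look(f,["oval_mat"],MATS)
plan(660.8,-12.3,9.5,17)
E
```

```text
time_s: 30.33
ee_pos: [660.5, -123.0, 140.4]
ee_rot: [180.0, -0.1, 17.1]
force: [0.2, 0.1, 0.1]
gripper_width: 35.8
gripper_force: 20.0
time_s: 31.0
ee_pos: [658.4, -13.7, 56.8]
ee_rot: [-180.0, 0.2, 17.1]
force: [-0.1, 0.3, -1.8]
gripper_width: 35.8
gripper_force: 20.0
at [658.4 -13.7  56.8] yaw 17.1 | roll 0.002 then T [2.7, -0.6, 47.3] q6 end ~72 grip 35.8 t 31.0
oval_mat 0.60 px [315. 239.] c [663.  -11.2] size [142.2  84.1] long axis 17.8 mean [6.949e+02 3.000e-01 6.000e+00] z5-95 [5.3 6.4 7.6]
at [656.2 -13.7  54.7] yaw 17.1 | roll 0.002 then T [4.8, 0.0, 45.2] q6 end ~72 grip 35.8 t 31.1
```

```bash

python3 -m pendant '{"translation":[[0,0,12],[0,0,12],[0,0,10],[0,0,5],[0,0,0],[0,0,0],[0,0,0],[0,0,0]],"roll":[0,0,0,0,0,0,0,0],"hand":[255,255,255,255,255,255,255,255]}'
python3 - <<'E'
from h import *
plan(660.8,-12.3,9.5,17)
E
```

```text
time_s: 31.77
ee_pos: [660.2, -12.1, 21.2]
ee_rot: [180.0, -0.1, 17.2]
force: [-0.4, -0.3, -0.2]
gripper_width: 35.7
gripper_force: 20.0
at [660.2 -12.1  21.2] yaw 17.2 | roll 0.003 then T [0.5, 0.4, 11.7] q6 end ~72 grip 35.7 t 31.8
```

```bash

python3 -m pendant '{"translation":[[0.5,0.4,4],[0,0,3.5],[0,0,2],[0,0,1],[0,0,0],[0,0,0],[0,0,0],[0,0,0]],"roll":[0,0,0,0,0,0,0,0],"hand":[255,255,255,255,255,255,60,60]}'
python3 -m pendant '{"translation":[[0,0,0],[0,0,0],[0,0,0],[0,0,-8],[0,0,-20],[0,0,-40],[0,0,-40],[0,0,-40]],"roll":[0,0,0,0,0,0,0,-0.11],"hand":[60,60,60,60,0,0,0,0]}'
python3 -m pendant '{"translation":[[0,0,-40],[0,0,-40],[0,0,0],[0,0,0],[0,0,0],[0,0,0],[0,0,0],[0,0,0]],"roll":[-0.112,-0.112,-0.112,-0.112,-0.112,-0.112,-0.112,-0.112],"hand":[0,0,0,0,0,0,0,0]}'
python3 -m pendant '{"translation":[[0,0,0],[0,0,0],[0,0,0],[0,0,0],[0,0,0],[0,0,0],[0,0,0],[-2.8,-37,0]],"roll":[-0.112,-0.112,-0.112,-0.112,-0.112,-0.112,-0.105,0],"hand":[0,0,0,0,0,0,0,0]}'
python3 -m pendant '{"translation":[[-2.8,-37,0],[-2.8,-37,0],[-2.8,-37,0],[-2.8,-37,0],[-2.8,-37,0],[0,0,0],[0,0,0],[0,0,0]],"roll":[0,0,0,0,0,0,0,0],"hand":[0,0,0,0,0,0,0,0]}'
python3 - <<'E'
from h import *
f=env.grab_frame("wrist"); cv2.imwrite("pics/w7.png",f["frame"][:,:,::-1])
rim(f); s=env.state(); print(s["ee_pos"],s["ee_rot"][2])
g=env.grab_frame("top"); cv2.imwrite("pics/t4.png",cv2.resize(g["frame"][150:350,190:510,::-1],(800,500),interpolation=cv2.INTER_CUBIC))
look(g,["comb_center","oval_mat","round_mat"],{**MATS,"comb_center":16})
E
```

```text
time_s: 32.43
ee_pos: [660.3, -12.4, 9.7]
ee_rot: [180.0, -0.0, 17.2]
force: [0.1, -0.3, -0.5]
gripper_width: 46.3
gripper_force: 0.0
time_s: 33.1
ee_pos: [659.9, -12.3, 159.9]
ee_rot: [-180.0, 0.0, 23.6]
force: [0.4, -0.3, 0.8]
gripper_width: 90.6
gripper_force: 0.0
time_s: 33.77
ee_pos: [660.1, -12.3, 238.6]
ee_rot: [180.0, -0.0, 75.1]
force: [0.2, 0.5, -0.1]
gripper_width: 91.1
gripper_force: 0.0
time_s: 34.43
ee_pos: [633.0, -30.5, 237.1]
ee_rot: [179.8, 0.0, 119.7]
force: [-0.8, -0.7, 0.8]
gripper_width: 91.1
gripper_force: 0.0
time_s: 35.1
ee_pos: [475.5, -135.8, 238.7]
ee_rot: [179.9, 0.1, 119.3]
force: [0.9, 0.5, -0.8]
gripper_width: 91.4
gripper_force: 0.0
rim n 1092 circle [ 460.7 -104. ] 30.6
ellipse ((459.8768615722656, -103.6617431640625), (59.00310134887695, 59.77341842651367), 1.9290834665298462)
[ 475.98537635 -135.36404095  238.16237398] 119.39511383903691
comb_center 0.71 px [333. 226.] c [661.1 -11.9] size [122.1  37.6] long axis 17.2 mean [660.5 -12.5  16. ] z5-95 [ 5.3 14.8 19.1]
oval_mat 0.80 px [332. 229.] c [661.  -12.1] size [149.9  84.5] long axis 14.9 mean [657.  -11.8   6. ] z5-95 [ 1.2  5.8 10.7]
round_mat 0.95 px [480. 224.] c [ 674.3 -376.7] size [97.  96.9] long axis 44.0 mean [ 674.6 -375.9    6. ] z5-95 [1.6 5.9 9.9]
round_mat 0.74 px [421. 227.] c [ 659.  -232.4] size [98.4 89.8] long axis 62.7 mean [ 657.8 -231.2    6. ] z5-95 [ 1.5  5.9 10. ]
round_mat 0.72 px [444. 170.] c [ 805.8 -293.6] size [98.8 96.9] long axis -1.9 mean [ 804.7 -293.     6. ] z5-95 [ 1.2  6.  10.1]
```

View pics/w7.png

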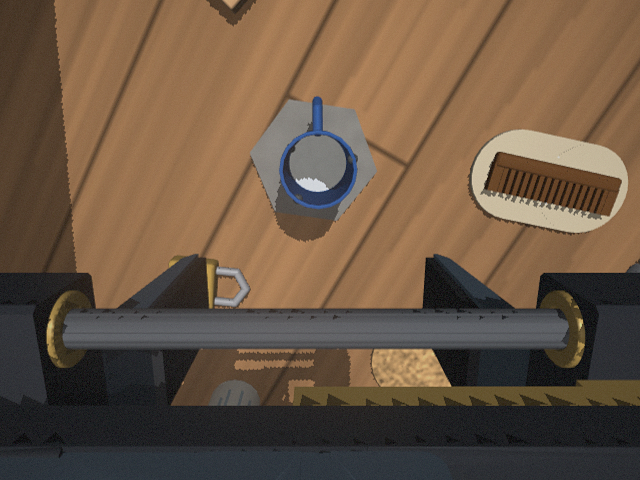

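View pics/t4.png

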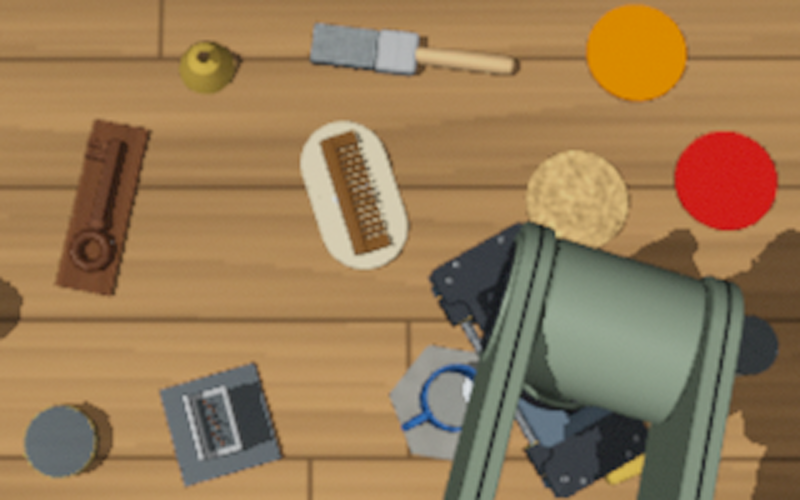

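The comb, tin and key lie on their own mats in the crop, and the mug on the tile is at (318,168) in the wrist picture. I grip the mug and fit the cork mat.

```bash

python3 - <<'E'
from h import *
g=env.grab_frame("top")
for r in env.regions_of(g,"round_mat"):
    c,rad=cv2.minEnclosingCircle(pts(g,r["pixels"],6)[:,:2].astype(np.float32)); print(r["score"],np.round(c,1),round(rad,1))
E
python3 -m pendant '{"translation":[[17.7,0.8,25],[17.8,0.8,35],[0,0,35],[0,0,35],[0,0,30],[0,0,22],[0,0,12],[0,0,8]],"roll":[0,0,0,0,0,0,0,0],"hand":[0,0,0,0,0,0,0,0]}' 25
python3 -m pendant '{"translation":[[0,0,0],[0,0,0],[0,0,0],[0,0,0],[0,0,0],[0,0,0],[0,0,0],[0,0,0]],"roll":[0,0,0,0,0,0,0,0],"hand":[0,255,255,255,255,255,255,255]}' 25
python3 - <<'E'
from h import *
plan(656.5,-228.5,140,119)
E
```

```text
0.83 [ 655.4 -230.3] 49.5
0.72 [ 513.4 -390.8] 28.8
0.71 [ 675.1 -375.8] 50.6
0.7 [663.1 -15.9] 62.2
0.6 [ 806.1 -294.9] 51.6
time_s: 36.17
ee_pos: [458.1, -103.7, 34.1]
ee_rot: [-179.9, -0.1, 119.4]
force: [-0.3, -0.1, -0.3]
gripper_width: 91.2
gripper_force: 0.0
time_s: 36.83
ee_pos: [459.4, -104.2, 36.5]
ee_rot: [179.9, 0.1, 119.3]
force: [0.2, -0.1, 4.4]
gripper_width: 58.8
gripper_force: 25.0
at [ 459.4 -104.2   36.5] yaw 119.3 | roll 0.006 then T [-204.3, 112.1, -103.5] q6 end ~-48 grip 58.8 t 36.8
```

```bash

python3 -m pendant '{"translation":[[0,0,-15],[0,0,-25],[0,0,-35],[0,0,-35],[-29.2,15.9,0],[-29.2,15.9,0],[-29.2,15.9,0],[-29.2,15.9,0]],"roll":[0,0,0,0,0,0,0,0],"hand":[255,255,255,255,255,255,255,255]}'
python3 -m pendant '{"translation":[[-29.2,15.9,0],[-29.2,15.9,0],[-29.2,15.9,0],[0,0,0],[0,0,15],[0,0,30],[0,0,25],[0,0,10]],"roll":[0,0,0,0,0,0,0,0],"hand":[255,255,255,255,255,255,255,255]}'
python3 -m pendant '{"translation":[[0,0,12],[0,0,6],[0,0,3],[0,0,0],[0,0,0],[0,0,0],[0,0,0],[0,0,0]],"roll":[0,0,0,0,0,0,0,0],"hand":[255,255,255,255,255,255,255,255]}'
python3 - <<'E'
from h import *
plan(655.8,-229,36.5,119)
E
```

```text
time_s: 37.5
ee_pos: [572.4, -175.4, 146.1]
ee_rot: [-180.0, 0.0, 119.4]
force: [0.1, -0.4, -1.1]
gripper_width: 58.3
gripper_force: 25.0
time_s: 38.17
ee_pos: [653.1, -226.6, 61.4]
ee_rot: [-179.7, -0.4, 119.3]
force: [-0.8, 0.6, -2.3]
gripper_width: 58.5
gripper_force: 25.0
time_s: 38.83
ee_pos: [656.5, -227.9, 45.8]
ee_rot: [179.9, 0.1, 119.3]
force: [-0.2, 0.5, -1.2]
gripper_width: 58.4
gripper_force: 25.0
at [ 656.5 -227.9   45.8] yaw 119.3 | roll 0.006 then T [-0.7, -1.2, 9.3] q6 end ~-48 grip 58.4 t 38.8
```

Within about 1 mm. I set it down, release, rise and back off, then check.

```bash

python3 -m pendant '{"translation":[[-0.7,-1,4],[0,0,3],[0,0,1.5],[0,0,0],[0,0,0],[0,0,0],[0,0,0],[0,0,0]],"roll":[0,0,0,0,0,0,0,0],"hand":[255,255,255,255,255,255,0,0]}'
python3 -m pendant '{"translation":[[0,0,0],[0,0,0],[0,0,0],[0,0,0],[0,0,-10],[0,0,-20],[0,0,-40],[0,0,-40]],"roll":[0,0,0,0,0,0,0,0],"hand":[0,0,0,0,0,0,0,0]}'
python3 -m pendant '{"translation":[[0,0,-40],[0,0,-40],[0,0,-10],[-20,-30,0],[-20,-30,0],[-20,-30,0],[-20,-30,0],[-20,-30,0]],"roll":[0,0,0,0,0,0,0,0],"hand":[0,0,0,0,0,0,0,0]}'
python3 -m pendant '{"translation":[[-20,-30,0],[-20,-30,0],[-20,-30,0],[0,0,0],[0,0,0],[0,0,0],[0,0,0],[0,0,0]],"roll":[0,0,0,0,0,0,0,0],"hand":[0,0,0,0,0,0,0,0]}'
python3 - <<'E'
from h import *
g=env.grab_frame("top"); cv2.imwrite("pics/t5.png",cv2.resize(g["frame"][150:350,190:510,::-1],(800,500),interpolation=cv2.INTER_CUBIC))
rim(g); look(g,["jar_center","comb_center","oval_mat"],{**MATS,"comb_center":16})
for r in env.regions_of(g,"round_mat"):
    c,rad=cv2.minEnclosingCircle(pts(g,r["pixels"],6)[:,:2].astype(np.float32)); print(round(r["score"],2),np.round(c,1),round(rad,1))
E
```

```text
time_s: 39.5
ee_pos: [655.8, -228.8, 36.3]
ee_rot: [180.0, 0.0, 119.3]
force: [0.3, -0.5, -0.7]
gripper_width: 68.9
gripper_force: 0.0
time_s: 40.17
ee_pos: [654.6, -228.4, 146.9]
ee_rot: [-179.9, -0.1, 119.3]
force: [1.0, -1.4, -0.8]
gripper_width: 91.4
gripper_force: 0.0
time_s: 40.83
ee_pos: [572.9, -390.6, 237.1]
ee_rot: [180.0, 0.0, 119.4]
force: [1.1, 0.3, 0.3]
gripper_width: 90.9
gripper_force: 0.0
time_s: 41.5
ee_pos: [525.7, -484.5, 236.8]
ee_rot: [180.0, 0.0, 119.5]
force: [0.0, -0.3, -0.2]
gripper_width: 90.9
gripper_force: 0.0
rim n 124 circle [ 656.7 -227.3] 30.4
ellipse ((656.5203247070312, -227.55990600585938), (58.29287338256836, 59.73291778564453), 90.48786163330078)
jar_center 0.68 px [484. 287.] c [ 513.4 -378. ] size [71.4 61. ] long axis -88.5 mean [ 508.9 -365.7   55.7] z5-95 [ 7.  65.6 69.9]
comb_center 0.97 px [334. 226.] c [660.5 -12.6] size [122.1  37.5] long axis 17.4 mean [659.6 -13.3  16. ] z5-95 [ 5.5 14.4 18.8]
oval_mat 0.73 px [333. 227.] c [661.  -12.7] size [151.2  85.9] long axis 18.3 mean [658.8 -12.5   6. ] z5-95 [ 1.4  5.7 10.6]
oval_mat 0.30 px [331. 226.] c [663.4 -12. ] size [121.   36.4] long axis 17.0 mean [663.  -12.3   6. ] z5-95 [ 5.6 14.4 18.8]
0.85 [ 654.2 -230.2] 50.0
0.77 [ 805.2 -293.7] 50.2
0.74 [ 676.1 -374.8] 52.2
```

View pics/t5.png

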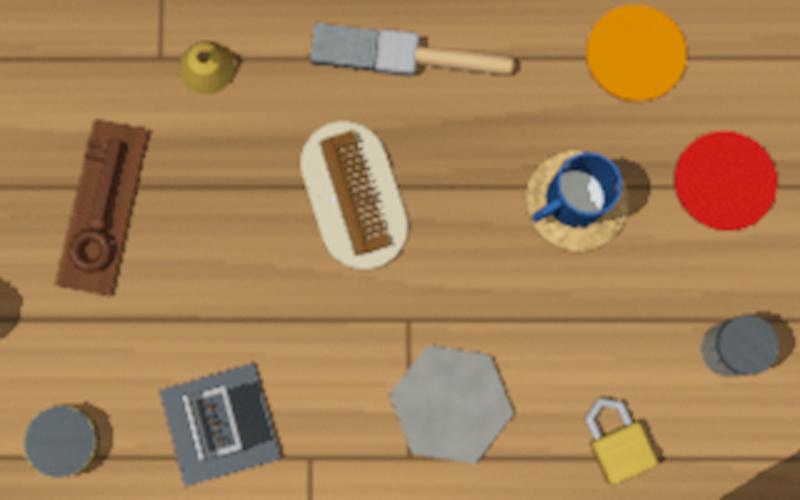

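Crop: the mug is on the cork mat (578,195), its apparent offset being parallax, since the rim fit is about 3 mm from the mat's centre. The tin, key and comb are on their mats, the tile is empty and the jar is unmoved.

```bash
python3 -c "
from workcell import env
print(env.job_done())"
```

```text
the job is handed in; nothing more can be done
None
```

The mug, tin, key and comb are each on their own mat, centred to about 3 mm by the camera fits, with the jar unmoved and the six-sided tile empty; the job is handed in at about 42 s, and the hand-in gave no verdict.

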